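Free the turntable drawing board and square up the sheet

ROBOT

A 6-joint arm with a two-finger parallel gripper is mounted at the origin on the work surface. World frame = base frame: x ahead of the robot, y to its left, z up, the work surface at z = 0. Lengths are in mm, angles in rad, forces in N, time in s.
With the tool pointing down it reaches from about 275 to 750 mm from the base axis. Payload 10.2 kg.
Tool frame: the origin (TCP) lies between the finger pads; the fingertips stand 17 mm ahead of it and the grasp point (between the pads) lies 2 mm behind it; y points along the fingers, x is the direction in which the jaws open and shut, and the axes are right-handed (so a half turn about y gives the same grasp; the last joint's range is limited). The gripper opens to 85 mm and grips with 20 to 120 N. Pads are 22 mm wide; open, the fingers measure 114 mm over their backs; the gripper's body (76 mm by 85 mm) begins 54 mm behind the grasp point. The pads swing forward as they close: fully open they stand 13 mm farther back than shut.
Start: joints at [-1.493, 0.313, 1.498, -0, 1.331, -0.223], TCP at [155.536, -501.438, 248.294] pointing down, gripper open.
Joint ranges: [-2.94, 2.94], [-0.97, 2.17], [0.19, 2.56], [-1.23, 4.37], [0.02, 3.11], [-2.88, 2.88]. Speed limits (rad/s): [2.39, 2.39, 3.01, 3.14, 3.14, 3.14].

INTERFACE

Orientations are given as a unit quaternion [w, x, y, z].
In Python, from rig import ctrl gives the robot as it stands.
- The arm moves only by the tool jog_arm, never from a script. Its argument "targets" is a list of rows, each an object with "offset": the shift along the tool's x, y, z in m, a list of three; "yaw": the turn about the tool's y in rad. In form: [{"offset": [dx, dy, dz], "yaw": yaw}, ...]. A call has 1 to 12 rows; each row is the pose to reach, as a shift and turn from the pose measured when the call began, along the tool's axes at that moment; what a row does not reach only later rows make up. A row lasts 1/12 s, in which the tool goes at most 41.7 mm and 7.16 degrees, less where a joint would pass 70% of its speed; a pose out of reach is approached as far as the arm can. A call with a gripper value outside its range is refused whole. "fingers" is the finger opening in m, from 0 to 0.0854, set as the call begins (left out, the last holds). The fingers move at their own pace and stop on an object; "grip_force" is the grip in N (left out, the last holds). Time passes only in rows, so rows that repeat a pose let the fingers close. It gives the time, the measured TCP pose, the force and the opening at its end, in the units of the state.
- ctrl.sense(): the state, without advancing time (a new reading comes with each control period).
- ctrl.capture(name): name is "side" or "top" or "wrist"; returns a dict with "img" (384x512x3 uint8, red, green, blue), "intrinsics" (3x3 intrinsics, pixels), "T" (4x4, takes a point from camera to world coordinates); the wrist camera has in their place "mount" (4x4, takes a point from camera to tool coordinates, whose origin is the TCP and whose axes are the tool frame's). Camera axes: x right, y up, looking along -z (the intrinsics and any distortion apply to the point x, -y, -z); pixel columns grow to the right and rows downward; lengths in mm; the calibration is good to about 2 mm. The wrist camera is an equidistant fisheye: a pixel r from the principal point sees the ray r / f radians off the axis. A picture is of the moment at which its call begins: read the wrist's pose just before it. There is no depth.
- ctrl.finish_job(): hands the job in, once; it reports no verdict.
Trained networks look in the newest picture that a camera, given by its name, has taken for a name from the list of things; names that differ only in an ending like _2 or _b are one class to them, and where a whole thing is asked for, a point or a joint stands for the part that bears it (a point fixed in the world has none). Each returns a list of dicts, best first, with "score" (0 to 1); they miss things now and then, are a little off and sometimes report something else, mostly with a low value. They report only what shows in the picture. A call takes as long as a camera call.
- ctrl.boxes_of(camera, target): "box" ([left, top, right, bottom] in pixels, round what is visible of it).
- ctrl.regions_of(camera, target): "region" (384x512 bool, what is visible of it) and "box" ([left, top, right, bottom] in pixels, round what is visible of it).
The state is a dict: "time_s": time; "joints": joint angles; "dq": joint speeds; "tau": joint torques, N m; "eef_pos": TCP position; "ee_rot": TCP orientation; "force": force on the tool from outside, world axes, zero at the start; "wrist_torque": the same for the moment, N m; "grip_width": opening from 0.0 (shut) to 1.0 (fully open).
Only numpy, scipy, OpenCV 4.12 (cv2) and the standard library are available. Lean on these libraries where they do the work, as an engineer would, in place of code of your own. Each camera call takes 0.05 s, during which the arm holds its last target.

TASK

Set the tilted turntable drawing board free for lettering: pull its sprung brake plunger out by the red T-handle and turn the handle clockwise into the green holding notch, so that the plunger stays out by itself. Then turn the disc by its wooden knob until the sheet stands square to the board, the knob in line with the red mark, and let go. Leave the jar, pot, bowl and glue stick beside it standing where they are.

Things in the scene. Friction and masses are not known exactly. Their poses are not given: they have to be found in the camera images.
- board (a point): centre of the top face of the plywood drawing board, 330 mm (x) by 360 mm (y), fixed on a stand, sloping 30 degrees from level and rising away from the robot. Axes: x up the slope, y to the left, z square out of the face. A red mark 24 x 4 mm lies on the face at x 0, y -151 mm, just outside the disc on its right; along the low edge (x -171) a ledge 10 mm proud
- t_handle (a point): centre of the brake plunger's red T-handle, a flat-sided bar 50 long x 14 wide x 14 mm high on a 12 mm stem. Axes: x along the bar, z along the plunger, square out of the board. Shut, it stands 82 mm above the board face, the bar pointing up the slope turned 30 degrees to the left
- collar (a point): foot of the plunger's axis, on the board face at x 32, y 118 mm from the board's centre; same axes as the board. Around the axis an aluminium bracket over the disc's rim (to 26 mm high) carries a slotted steel collar, 44 mm across and up to 56 mm above the board face: 19 mm clear under the bar when shut
- brake (a joint): how far the plunger is pulled out along its axis (m): 0 shut, its rubber foot pressing on the disc; 0.020 at its stop. A spring (about 10 N shut, 14 N out) snaps it back. A cross pin on the stem sits in a deep slot of the collar; it clears the roof-shaped lip before the holding notch once pulled out 0.017, and rests in the notch at 0.013
- brake_handle (a joint): turn of the T-handle (rad): 0 in the deep slot, growing clockwise as seen looking down on the board; the holding notch (green) lies at 1.05 (60 degrees), an end wall stands just beyond it. It turns freely only when pulled out past the lip, and has about 0.08 play in slot and notch
- disc (a joint): turn of the disc (rad): 0 when the sheet is square to the board and the knob is in line with the red mark; positive = anticlockwise looking down on the board. It starts 0.5 to 1.1 (knob up the slope from the mark). Turns easily (about 1 N at the knob) with the brake off and stays where it is left; the brake holds it against about 13 N
- disc_knob (a point): the wooden turning knob on the disc, upright from it, 22 mm across and 34 mm high, 105 mm from the disc's centre; this point lies on its axis 24 mm above the disc's top face (36 mm above the board face)
- disc_centre (a point): centre of the disc's top face, 12 mm above the board face, over the board's centre; the disc is grey, 270 mm across, with a white sheet taped on it that lies between x -90 and 90 mm, y -61 and 69 mm; the axes turn with the disc, z out of the board, the knob on its -y axis
- ink_jar: lidded ink jar standing on the table, 60 mm across, 75 mm high; origin at the centre of its underside
- ink_bowl: black bowl, 84 mm across, 36 mm high; origin at the centre of its underside
- brush_pot: blue pot of brushes, 72 mm across, the brushes up to 210 mm high; origin at the centre of its underside
- glue_stick: upright glue stick, 27 mm across, 92 mm high; origin at the centre of its underside

How it is judged (in metres and radians):
On the way, in this order (a step that is already met when the one before it is completed fails the run):
1. the plunger is out and in its holding notch (value of joint brake between 0.0105 and 0.0155 m and value of joint brake_handle between 0.87 and 1.23 rad), for 0.3 s.
2. the sheet is square to the board (value of joint disc between -0.1 and 0.1 rad), for 0.2 s.
At the end, for the whole second after the job is handed in: The plunger rests by itself in its holding notch (pulled out 10.5 to 15.5 mm, handle turned 0.87 to 1.23 rad), and the disc is at rest with the sheet square to the board within 0.1 rad (about 6 degrees) (all of step 1 and all of step 2 and velocity of joint disc between -0.05 and 0.05 rad/s); the robot touches nothing.
It fails at once if a jar, bowl, pot or glue stick shoved more than 30 mm (distance of any of ink_jar, ink_bowl, brush_pot, glue_stick from where it was at the start of the episode above 0.03 m).
It fails at once if a jar, bowl, pot or glue stick tipped over (angle between any of ink_jar, ink_bowl, brush_pot, glue_stick's own z axis and vertical above 0.5 rad).
It also fails if it takes over 54 s, if anything falls off the work surface, if the arm or the gripper's body presses on something with over 40 N, if the wrist force passes 120 N, or if a joint passes its speed limit or range.

## Working session

There is one attempt and no reset: what is moved stays moved. The work goes in short steps, Python scripts to look and compute and a tool call to move; the robot and the scene stay as the last step left them, time stands still between calls to the robot, and variables do not carry over. Pictures are saved under pics/ and viewed, and the job is handed in when it is done.

Besides the shell and the picture viewer there is one more tool, called after ">>>" as a command line: name --argument value ..., lists and objects as JSON in quotes. jog_arm: Moves the arm, as the interface text tells. Its arguments: {"type":"object","properties":{"targets":{"type":"array"},"fingers":{"type":"number"},"grip_force":{"type":"number"}},"required":["targets"]}

```bash
ls; mkdir -p pics
python3 - <<'E'
from rig import ctrl
import cv2, numpy as np
s=ctrl.sense(); print(s)
for c in ["side","top","wrist"]:
    r=ctrl.capture(c); cv2.imwrite(f"pics/{c}0.png",r["img"][:,:,::-1])
    np.savez(f"{c}0.npz",**r)
    print(c,r["intrinsics"].round(2).tolist(),(r["T"] if "T" in r else r["mount"]).round(4).tolist())
    for n in ["t_handle","disc_knob","collar","disc_centre","ink_jar","ink_bowl","brush_pot","glue_stick"]:
        try: b=ctrl.boxes_of(c,n)
        except Exception as e: print(n,e); continue
        print(n,[(np.round(x["box"]).tolist(),round(x["score"],2)) for x in b[:2]])
print(ctrl.sense()["time_s"])
E
```

```text
pics
{'time_s': 0.0, 'joints': array([-1.49340580e+00,  3.13451985e-01,  1.49847088e+00,  3.91524284e-05,
        1.33098782e+00, -2.23374666e-01]), 'dq': array([ 1.83669449e-04,  6.78741590e-06, -5.83905007e-04, -1.07057500e-03,
       -1.52925885e-03, -1.69514297e-03]), 'tau': array([ 1.31605288e-03, -4.12265611e+01, -2.59742653e+01, -1.28645052e-04,
        4.15742790e-03, -5.83908005e-06]), 'eef_pos': array([ 155.52255359, -501.18144296,  247.72132377]), 'ee_rot': array([ 0.56962449, -0.5689016 ,  0.41974569, -0.41915684]), 'force': array([-0.34426073, -0.90090181, -0.88166666]), 'wrist_torque': array([-0.01045766, -0.02741239, -0.01815465]), 'grip_width': 0.9988667523076483}
side [[476.51, 0.0, 255.99], [0.0, 476.51, 192.13], [0.0, 0.0, 1.0]] [[-0.8981, 0.315, -0.307, 154.1558], [-0.4396, -0.6201, 0.6498, 912.7135], [0.0143, 0.7185, 0.6953, 1065.5234], [0.0, 0.0, 0.0, 1.0]]
t_handle []
disc_knob [([236.0, 147.0, 316.0, 224.0], 0.79)]
collar [([254.0, 192.0, 274.0, 210.0], 0.57), ([267.0, 192.0, 282.0, 199.0], 0.31)]
disc_centre [([235.0, 149.0, 316.0, 225.0], 0.94)]
ink_jar [([2
[... 335 characters left out ...]
27, 0.9809, 1221.7372], [0.0, 0.0, 0.0, 1.0]]
t_handle []
disc_knob [([230.0, 166.0, 324.0, 258.0], 0.84), ([227.0, 211.0, 240.0, 230.0], 0.31)]
collar []
disc_centre [([229.0, 167.0, 323.0, 257.0], 0.63)]
ink_jar [([344.0, 139.0, 367.0, 163.0], 0.84)]
ink_bowl [([355.0, 205.0, 382.0, 230.0], 0.75)]
brush_pot [([157.0, 165.0, 195.0, 204.0], 0.7)]
glue_stick [([187.0, 272.0, 199.0, 284.0], 0.61)]
wrist [[297.32, 0.0, 252.74], [0.0, 297.32, 191.93], [0.0, 0.0, 1.0]] [[1.0, -0.0004, -0.0003, 0.694], [-0.0001, 0.2658, -0.964, -126.3038], [0.0005, 0.964, 0.2658, 66.7563], [0.0, 0.0, 0.0, 1.0]]
t_handle []
disc_knob []
collar []
disc_centre []
ink_jar []
ink_bowl []
brush_pot []
glue_stick []
1.35
```

Run:
```python
import cv2
a=cv2.imread("pics/top0.png"); cv2.imwrite("pics/top0c.png",cv2.resize(a[120:310,130:400],None,fx=2.95,fy=2.95,interpolation=cv2.INTER_CUBIC))
a=cv2.imread("pics/side0.png"); cv2.imwrite("pics/side0c.png",cv2.resize(a[110:310,160:350],None,fx=3,fy=3,interpolation=cv2.INTER_CUBIC))
```

```text
(no output)
```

View pics/top0c.png

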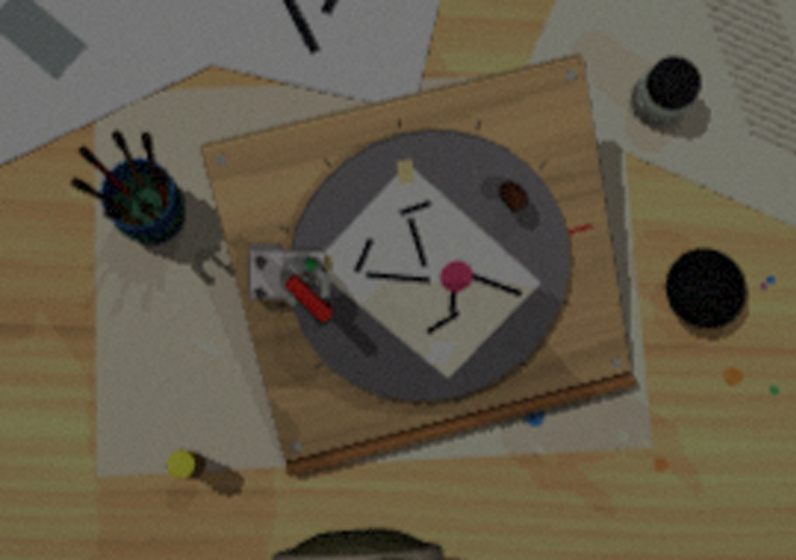

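View pics/side0c.png

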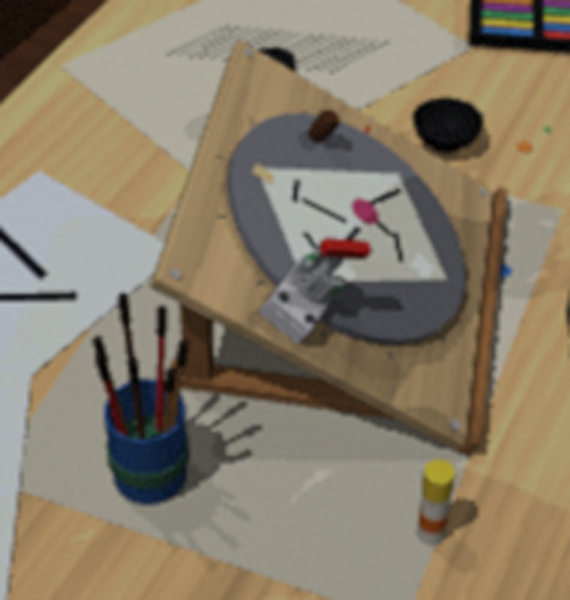

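View pics/wrist0.png

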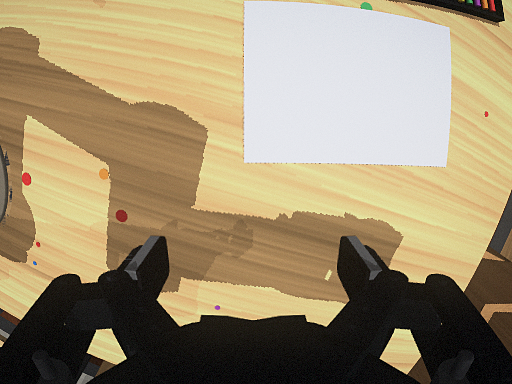

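```bash
cat > h.py <<'E'
import numpy as np
from scipy.optimize import least_squares
C={c:np.load(f"{c}0.npz") for c in("side","top")}
def proj(c,P):
    T=C[c]["T"];K=C[c]["intrinsics"]
    p=(np.asarray(P)-T[:3,3])@T[:3,:3]
    q=np.stack([p[...,0],-p[...,1],-p[...,2]],-1)@K.T
    return q[...,:2]/q[...,2:]
def Rb(yaw):
    c,s=np.cos(yaw),np.sin(yaw);a=np.pi/6
    return np.array([[c,-s,0],[s,c,0],[0,0,1]])@np.array([[np.cos(a),0,-np.sin(a)],[0,1,0],[np.sin(a),0,np.cos(a)]])
def b2w(p,P): return np.asarray(P)@Rb(p[3]).T+np.array(p[:3])
E
python3 - <<'E'
from h import *
import cv2
from rig import ctrl
ob=[("top",(165,180,0),(198.8,169.5)),("top",(165,-180,0),(327.3,139)),("top",(0,-151,0),(326.6,198)),
("side",(165,-180,0),(240,125)),("side",(165,180,0),(212.3,204.3)),("side",(0,-151,0),(282.3,153)),
("top",(32,118,82),(234.7,221.4)),("side",(32,118,82),(275,192.7))]
t=np.linspace(0,2*np.pi,200);circ=np.c_[135*np.cos(t),135*np.sin(t),0*t+12]
def box(c,p):
    q=proj(c,b2w(p,circ)); return np.r_[q.min(0),q.max(0)]
bx={"top":[229,167,323.5,257],"side":[236,148,316,224.5]}
def f(p,w=1):
    r=[proj(c,b2w(p,P))-np.array(o) for c,P,o in ob]
    r+=[box(c,p)-bx[c]+np.array([0,0,-.5,-.5])*0 for c in bx]
    return np.concatenate(r)
s=least_squares(f,[400,0,150,.2],loss="soft_l1")
p=s.x;print(p.round(3),f(p).round(1).tolist())
np.save("p.npy",p)
print("T",b2w(p,[32,118,82]).round(1))
kt=(130+512/2.95,120+192/2.95);ks=(160+323/3,110+127/3)
def g(v): P=b2w(p,[105*np.sin(v[0]),-105*np.cos(v[0]),38]);return np.r_[proj("top",P)-kt,proj("side",P)-ks]
k=least_squares(g,[.8]);print("knob",k.x,g(k.x).round(1),b2w(p,[105*np.sin(k.x[0]),-105*np.cos(k.x[0]),36]).round(1))
# direct triangulation of T
h=least_squares(lambda P:np.r_[proj("top",P)-ob[6][2],proj("side",P)-ob[7][2]],[400,0,200]);print("Ttri",h.x.round(1),h.fun.round(2))
E
```

```text
[ 5.42327e+02 -4.18830e+01  9.37760e+01  2.80000e-01] [-0.2, 1.5, 0.5, 0.9, -0.1, 0.1, -0.2, -1.7, 0.2, -1.1, -0.2, 1.9, 0.5, 0.1, 0.1, 0.9, -0.8, -1.6, -0.5, -1.0, 1.2, 0.3, -1.2, -0.7]
T [497.   67.9 180.8]
knob [0.6786515] [-0.8  1.1 -0.1 -1.5] [ 602.5 -109.6  157.9]
Ttri [496.7  69.1 185.2] [-0.01 -0.04  0.04  0.01]
```

```bash
cat >> h.py <<'E'
from scipy.spatial.transform import Rotation as R
def go(s,W,head=None):
    M=R.from_quat(np.r_[s["ee_rot"][1:],s["ee_rot"][0]]).as_matrix()
    d=M.T@(np.array(W)-s["eef_pos"])/1000
    h0=np.arctan2(M[1,0],M[0,0])
    y=None if head is None else (lambda a:(a+np.pi)%(2*np.pi)-np.pi)(h0-head)
    print("offset",d.round(4).tolist(),"yaw",y,"head",np.degrees(h0).round(1),"pos",s["eef_pos"].round(1),"t",s["time_s"],"F",s["force"].round(1),"grip",round(s["grip_width"],3))
E
python3 - <<'E'
from h import *
from rig import ctrl
go(ctrl.sense(),[497,68.5,275],np.radians(-40.3))
E
```

```text
offset [-0.4432, -0.0267, 0.495] yaw -0.5666316271484488 head -72.8 pos [ 155.5 -501.4  248.3] t 1.35 F [ 0.6 -0.3 -0.7] grip 0.999
```

>>> jog_arm --targets '[{"offset": [-0.02, -0.027, 0.022], "yaw": -0.05}, {"offset": [-0.05, -0.027, 0.055], "yaw": -0.12}, {"offset": [-0.08, -0.027, 0.088], "yaw": -0.18}, {"offset": [-0.107, -0.027, 0.119], "yaw": -0.24}, {"offset": [-0.134, -0.027, 0.149], "yaw": -0.3}, {"offset": [-0.161, -0.027, 0.18], "yaw": -0.36}, {"offset": [-0.188, -0.027, 0.21], "yaw": -0.42}, {"offset": [-0.215, -0.027, 0.24], "yaw": -0.48}, {"offset": [-0.242, -0.027, 0.27], "yaw": -0.54}, {"offset": [-0.269, -0.027, 0.3], "yaw": -0.567}, {"offset": [-0.296, -0.027, 0.33], "yaw": -0.567}, {"offset": [-0.32, -0.027, 0.357], "yaw": -0.567}]'

```text
time_s: 2.35
eef_pos: [402.4, -87.8, 275.6]
ee_rot: [-0.664, 0.664, -0.243, 0.244]
force: [0.6, -1.4, -0.4]
grip_width: 1.001
```

Run:
```python
from h import *
from rig import ctrl
go(ctrl.sense(),[497,68.5,275],np.radians(-40.3))
```

```text
offset [-0.0287, 0.0006, 0.1804] yaw 0.0010526608600547327 head -40.2 pos [402.4 -87.8 275.6] t 2.35 F [ 0.6 -1.4 -0.4] grip 1.001
```

>>> jog_arm --targets '[{"offset": [-0.006, 0, 0.036], "yaw": 0}, {"offset": [-0.012, 0, 0.072], "yaw": 0}, {"offset": [-0.017, 0, 0.106], "yaw": 0}, {"offset": [-0.022, 0, 0.138], "yaw": 0}, {"offset": [-0.026, 0, 0.163], "yaw": 0}, {"offset": [-0.028, 0, 0.176], "yaw": 0}, {"offset": [-0.0287, 0, 0.1804], "yaw": 0}, {"offset": [-0.0287, 0, 0.1804], "yaw": 0}]'

```text
time_s: 3.02
eef_pos: [497.0, 68.6, 275.4]
ee_rot: [-0.664, 0.664, -0.243, 0.243]
force: [0.1, -0.3, -0.3]
grip_width: 1.0
```

```bash
cat >> h.py <<'E'
def wproj(s,P,r):
    M=R.from_quat(np.r_[s["ee_rot"][1:],s["ee_rot"][0]]).as_matrix()
    q=(np.atleast_2d(P)-s["eef_pos"])@M
    m=r["mount"];c=(q-m[:3,3])@m[:3,:3]
    v=np.c_[c[:,0],-c[:,1],-c[:,2]];K=r["intrinsics"]
    rho=np.hypot(v[:,0],v[:,1]);th=np.arctan2(rho,v[:,2])
    return np.c_[K[0,2]+K[0,0]*th*v[:,0]/rho,K[1,2]+K[1,1]*th*v[:,1]/rho]
E
cat > look.py <<'E'
import sys
from h import *
from rig import ctrl
import cv2
n=sys.argv[1];s=ctrl.sense();r=ctrl.capture("wrist");p=np.load("p.npy")
img=r["img"][:,:,::-1].copy()
th=float(sys.argv[2]) if len(sys.argv)>2 else .68
ang=np.radians(30)-(float(sys.argv[3]) if len(sys.argv)>3 else 0); z=82+1000*(float(sys.argv[4]) if len(sys.argv)>4 else 0)
b=np.array([np.cos(ang),np.sin(ang),0])*25
P=b2w(p,np.array([np.array([32,118,z]),np.array([32,118,z])+b,np.array([32,118,z])-b,[105*np.sin(th),-105*np.cos(th),46],[0,-151,0],[32,118,56]]))
q=wproj(s,P,r);print(q.round(1).tolist())
for a,c in zip(q,[(255,255,0)]*3+[(0,255,255),(255,0,255),(0,255,0)]): cv2.circle(img,tuple(int(v) for v in a.round()),3,c,1)
cv2.imwrite(f"pics/{n}.png",cv2.resize(img,None,fx=1.55,fy=1.55,interpolation=cv2.INTER_CUBIC))
E
python3 look.py w1; python3 -c "
from h import *
from rig import ctrl
go(ctrl.sense(),[497,68.5,275],np.radians(-40.3))"
```

```text
[[252.7, 199.5], [252.8, 173.9], [252.7, 221.5], [437.1, 260.1], [421.1, 276.8], [261.3, 179.4]]
offset [-0.0002, 0.0005, 0.0006] yaw 0.0009820444517587568 head -40.2 pos [496.7  67.9 275.5] t 3.0667 F [ 0.6 -0.3 -1.3] grip 0.999
```

View pics/w1.png

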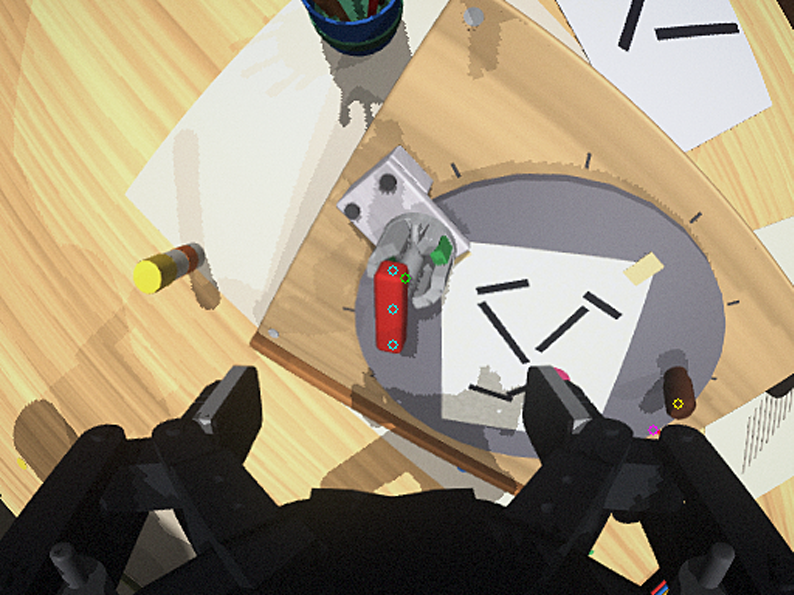

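>>> jog_arm --targets '[{"offset": [0, 0.025, 0], "yaw": 0}, {"offset": [0, 0.05, 0], "yaw": 0}, {"offset": [0, 0.068, 0], "yaw": 0}, {"offset": [0, 0.08, 0], "yaw": 0}, {"offset": [0, 0.087, 0], "yaw": 0}, {"offset": [0, 0.087, 0], "yaw": 0}]' --fingers 0.06

```text
time_s: 3.57
eef_pos: [496.1, 66.8, 187.7]
ee_rot: [-0.663, 0.664, -0.244, 0.243]
force: [-1.0, 0.8, -0.8]
grip_width: 0.705
```

>>> jog_arm --targets '[{"offset": [0, 0, 0], "yaw": 0}, {"offset": [0, 0, 0], "yaw": 0}, {"offset": [0, 0, 0], "yaw": 0}, {"offset": [0, 0, 0], "yaw": 0}, {"offset": [0, 0, 0], "yaw": 0}, {"offset": [0, 0, 0], "yaw": 0}, {"offset": [0, 0, 0], "yaw": 0}, {"offset": [0, 0, 0], "yaw": 0}]' --fingers 0.0 --grip_force 60

```text
time_s: 4.23
eef_pos: [496.7, 66.4, 189.0]
ee_rot: [-0.663, 0.664, -0.243, 0.244]
force: [-2.1, -0.5, 6.6]
grip_width: 0.173
```

```bash
python3 look.py w2; python3 -c "
from h import *
from rig import ctrl
go(ctrl.sense(),[497,68.5,187],np.radians(-40.3));print(ctrl.sense()['wrist_torque'].round(2))"
```

```text
[[250.5, 246.1], [250.2, 210.6], [250.7, 273.4], [485.4, 303.5], [453.3, 311.2], [263.5, 211.0]]
offset [-0.0011, 0.002, 0.0018] yaw -0.0007040639392075221 head -40.3 pos [496.7  66.5 189. ] t 4.2833 F [-1.5 -1.8  5.9] grip 0.17
[-0.62 -0.06 -0.27]
```

View pics/w2.png

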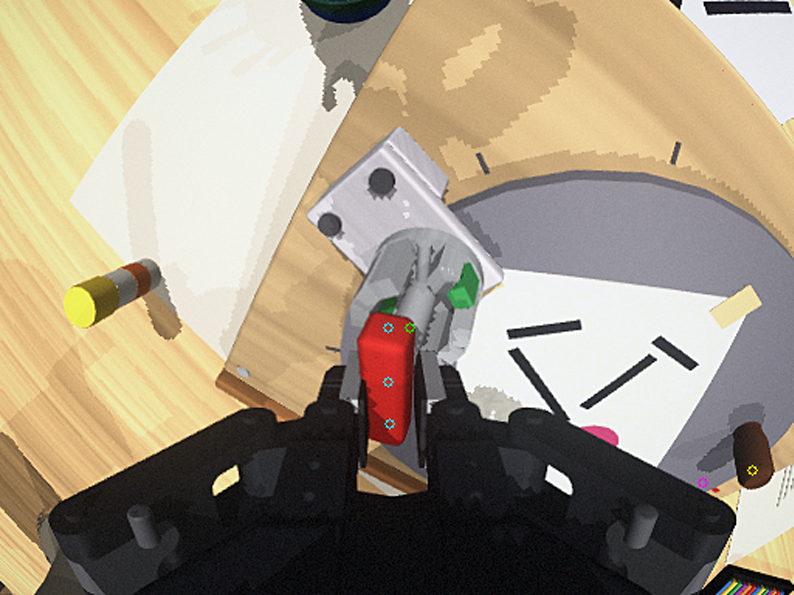

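>>> jog_arm --targets '[{"offset": [-0.001, -0.003, -0.0015], "yaw": 0}, {"offset": [-0.002, -0.006, -0.003], "yaw": 0}, {"offset": [-0.003, -0.0095, -0.0045], "yaw": 0}, {"offset": [-0.004, -0.013, -0.0063], "yaw": 0}, {"offset": [-0.005, -0.016, -0.0077], "yaw": 0}, {"offset": [-0.0057, -0.018, -0.0087], "yaw": 0}, {"offset": [-0.0057, -0.018, -0.0087], "yaw": 0}, {"offset": [-0.0057, -0.018, -0.0087], "yaw": 0}]' --grip_force 80

```text
time_s: 4.95
eef_pos: [487.2, 63.5, 206.6]
ee_rot: [-0.663, 0.664, -0.243, 0.245]
force: [7.9, 0.5, -11.2]
grip_width: 0.16
```

```bash
python3 look.py w3 .68 0 .018; python3 -c "
from h import *
from rig import ctrl
p=np.load('p.npy');n=Rb(p[3])[:,2]
s=ctrl.sense()
print('along n',(s['eef_pos']-np.array([496.7,66.5,189]))@Rb(p[3]))
go(s,np.array([496.7,66.5,189])+20*n,np.radians(-40.3))"
```

```text
[[251.1, 242.7], [250.9, 207.2], [251.3, 270.2], [481.0, 283.5], [451.2, 296.5], [271.2, 188.4]]
along n [ 0.16464196 -0.29911177 20.21937941]
offset [-0.0003, 0.0003, 0.0001] yaw -0.001172730430618163 head -40.4 pos [487.2  63.5 206.6] t 5.0 F [  7.5   1.1 -11.3] grip 0.165
```

View pics/w3.png

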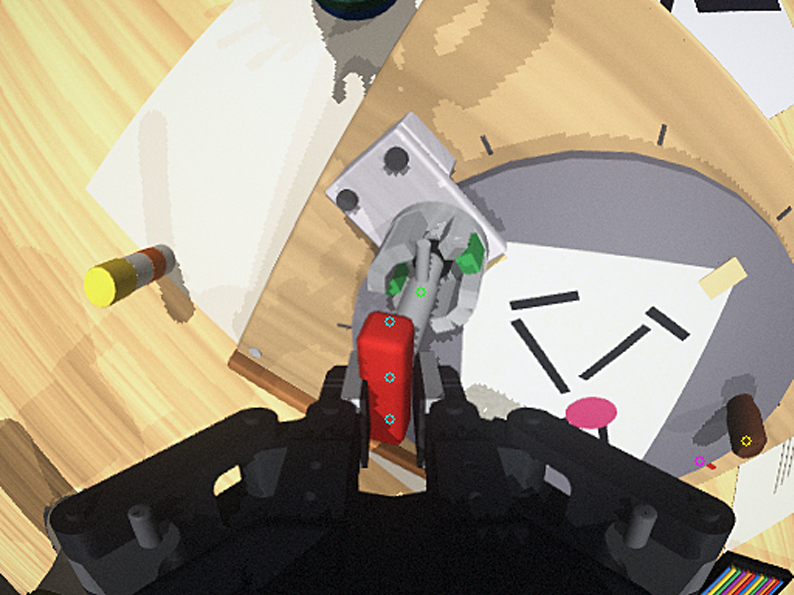

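>>> jog_arm --targets '[{"offset": [0, -0.0005, 0], "yaw": 0.06}, {"offset": [0, -0.0005, 0], "yaw": 0.13}, {"offset": [0, -0.0005, 0], "yaw": 0.2}, {"offset": [0, -0.0005, 0], "yaw": 0.28}, {"offset": [0, -0.0005, 0], "yaw": 0.36}, {"offset": [0, -0.0005, 0], "yaw": 0.44}, {"offset": [0, -0.0005, 0], "yaw": 0.52}, {"offset": [0, -0.0005, 0], "yaw": 0.59}, {"offset": [0, -0.0005, 0], "yaw": 0.59}]'

```text
time_s: 5.75
eef_pos: [486.1, 65.9, 205.9]
ee_rot: [0.565, -0.562, 0.428, -0.426]
force: [2.5, 12.9, -11.8]
grip_width: 0.139
```

```bash
python3 look.py w4 .68 .52 .019; python3 -c "
from h import *
from rig import ctrl
p=np.load('p.npy');n=Rb(p[3])[:,2]
s=ctrl.sense()
print('along n',(s['eef_pos']-np.array([496.7,66.5,189]))@Rb(p[3]),s['wrist_torque'].round(2),s['force']@n)
go(s,np.array([496.7,66.5,189])+20*n,np.radians(-107.7))"
```

```text
[[253.5, 246.0], [253.0, 213.8], [253.9, 270.4], [516.2, 143.3], [503.3, 170.1], [253.4, 183.8]]
along n [-0.46959816  2.28606398 19.82010039] [ 2.44 -0.61  0.3 ] -13.174535946729907
offset [0.0023, -0.0004, 0.0003] yaw 0.5852076624540272 head -74.2 pos [486.2  65.8 205.9] t 5.8 F [  2.2  13.2 -11.9] grip 0.15
```

View pics/w4.png

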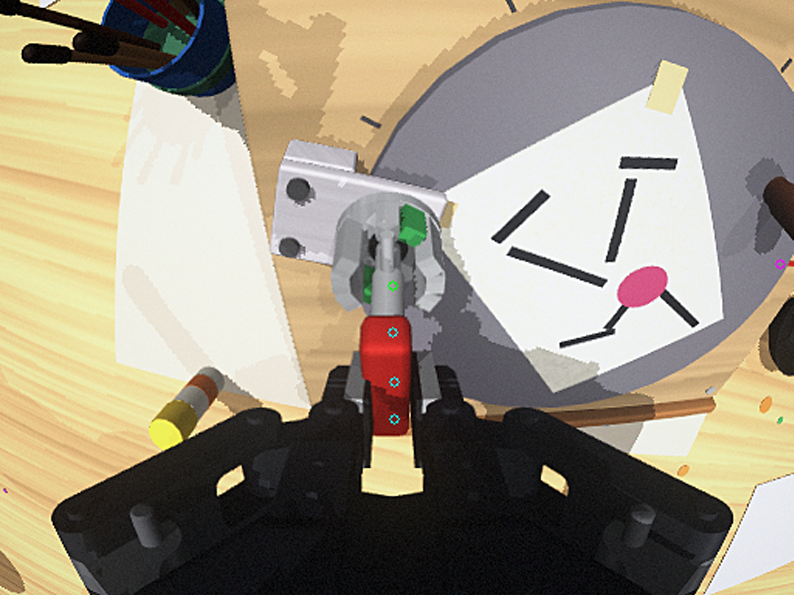

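>>> jog_arm --targets '[{"offset": [-0.001, -0.0007, 0], "yaw": 0.05}, {"offset": [-0.001, -0.0007, 0], "yaw": 0.12}, {"offset": [-0.001, -0.0007, 0], "yaw": 0.2}, {"offset": [-0.001, -0.0007, 0], "yaw": 0.28}, {"offset": [-0.001, -0.0007, 0], "yaw": 0.36}, {"offset": [-0.001, -0.0007, 0], "yaw": 0.44}, {"offset": [-0.001, -0.0007, 0], "yaw": 0.52}, {"offset": [-0.001, -0.0007, 0], "yaw": 0.59}, {"offset": [-0.001, -0.0007, 0], "yaw": 0.6}]'

```text
time_s: 6.55
eef_pos: [484.2, 70.4, 205.3]
ee_rot: [0.413, -0.411, 0.579, -0.57]
force: [1.7, 17.9, -10.9]
grip_width: 0.141
```

```bash
python3 look.py w5 .68 1.05 .019; python3 -c "
from h import *
from rig import ctrl
p=np.load('p.npy');n=Rb(p[3])[:,2]
s=ctrl.sense()
print('along n',(s['eef_pos']-np.array([496.7,66.5,189]))@Rb(p[3]),s['wrist_torque'].round(2),s['force']@n)
go(s,s['eef_pos']-7*n,np.radians(-107.7))"
```

```text
[[258.7, 240.8], [258.6, 204.5], [258.8, 268.7], [455.9, -15.9], [472.3, 17.3], [237.0, 184.8]]
along n [-1.34293019  7.15991867 19.53542653] [4.05 0.06 0.75] -12.60853179711369
offset [-0.0019, 0.0061, 0.0029] yaw -0.014966514317422686 head -108.6 pos [484.2  70.4 205.2] t 6.6 F [  1.1  18.2 -11.1] grip 0.144
```

View pics/w5.png

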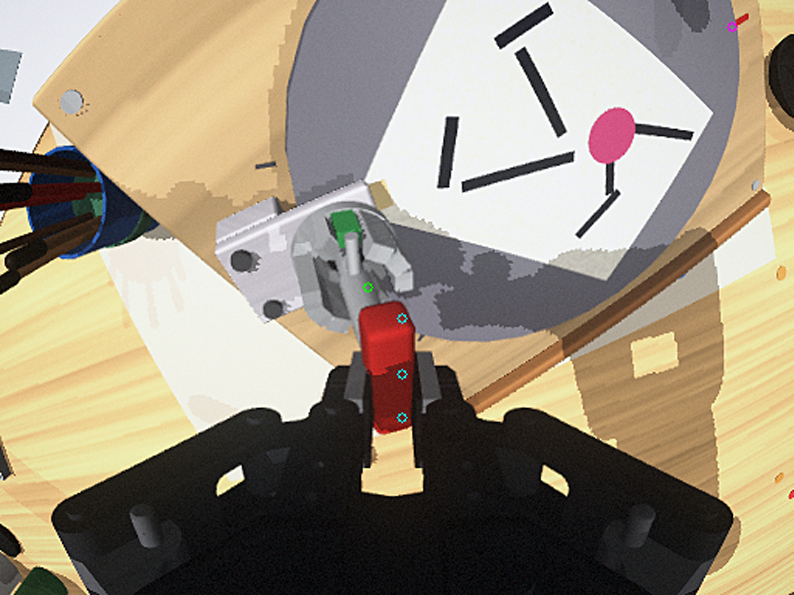

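>>> jog_arm --targets '[{"offset": [-0.0005, 0.0015, 0.0007], "yaw": 0}, {"offset": [-0.001, 0.003, 0.0015], "yaw": 0}, {"offset": [-0.0015, 0.0048, 0.0022], "yaw": 0}, {"offset": [-0.002, 0.0062, 0.003], "yaw": 0}, {"offset": [-0.0022, 0.007, 0.0033], "yaw": 0}, {"offset": [-0.0022, 0.007, 0.0033], "yaw": 0}]'

```text
time_s: 7.1
eef_pos: [485.2, 72.8, 202.3]
ee_rot: [0.413, -0.414, 0.58, -0.567]
force: [-31.6, 3.4, 42.5]
grip_width: 0.143
```

```bash
python3 look.py w6 .68 1.05 .013; python3 -c "
from h import *
from rig import ctrl
p=np.load('p.npy');n=Rb(p[3])[:,2]
s=ctrl.sense()
print('along n',(s['eef_pos']-np.array([496.7,66.5,189]))@Rb(p[3]),s['wrist_torque'].round(2),s['force']@n)
go(s,s['eef_pos']-7*n,np.radians(-107.7))"
```

```text
[[260.5, 234.7], [260.9, 198.1], [260.2, 263.0], [462.8, -15.5], [477.1, 17.8], [241.2, 185.9]]
along n [-1.39208701  9.2038449  16.19859781] [1.38 5.19 0.56] 51.743833645836546
offset [-0.0019, 0.006, 0.003] yaw -0.012432000238628227 head -108.4 pos [485.2  72.8 202.3] t 7.15 F [-29.8   2.3  43.6] grip 0.146
```

View pics/w6.png

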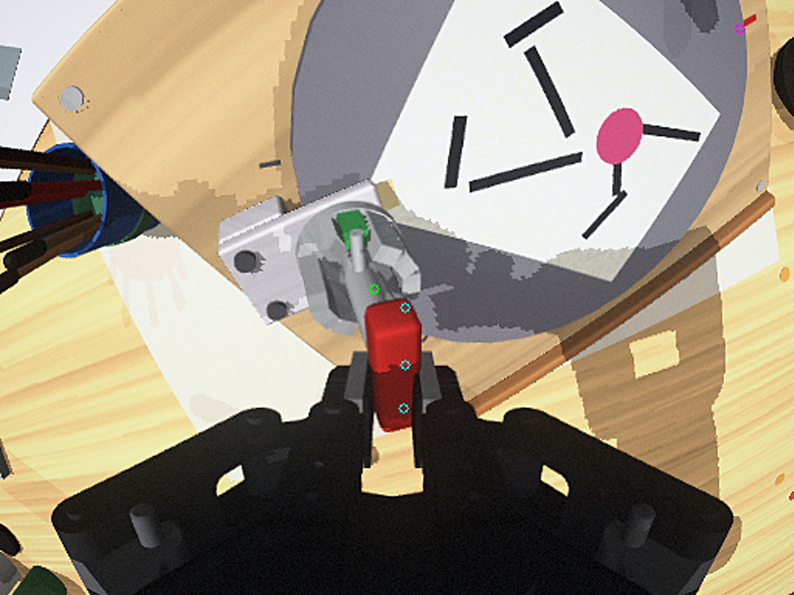

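Run:
```python
from h import *
from rig import ctrl
import cv2
for c,(x0,y0) in {"side":(230,150),"top":(190,180)}.items():
    r=ctrl.capture(c)["img"][:,:,::-1]; cv2.imwrite(f"pics/{c}6.png",cv2.resize(r[y0:y0+80,x0:x0+100],None,fx=7,fy=7,interpolation=cv2.INTER_CUBIC))
```

```text
(no output)
```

View pics/side6.png

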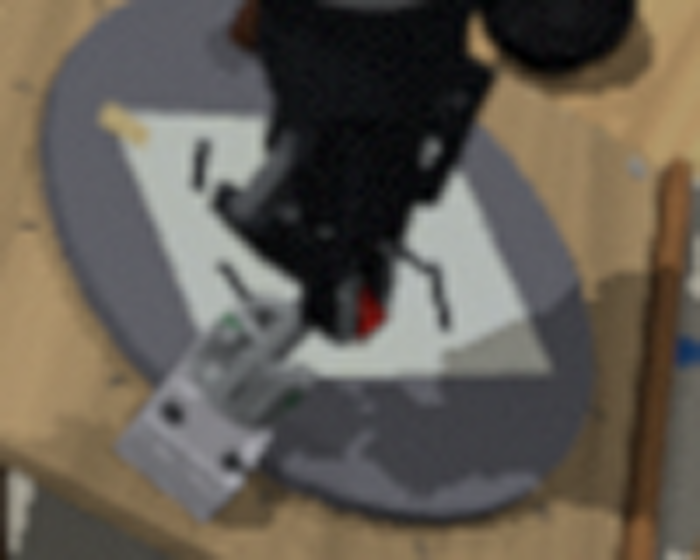

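Run:
```python
import cv2
a=cv2.imread("pics/w6.png")[170:460,230:500]; cv2.imwrite("pics/w6c.png",cv2.resize(a,None,fx=2,fy=2,interpolation=cv2.INTER_CUBIC))
```

```text
(no output)
```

View pics/w6c.png

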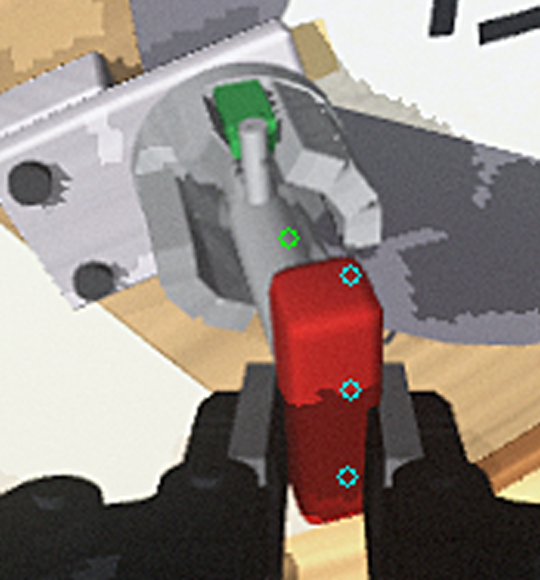

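Run:
```python
from h import *
from rig import ctrl
s=ctrl.sense();r=np.load("wrist0.npz");p=np.load("p.npy")
for dz in (13,17):
  for ph in (.85,.95,1.05,1.15,1.25):
    a=np.radians(30)-ph;b=np.array([np.cos(a),np.sin(a),0])
    c=np.array([32,118,82+dz+7])
    q=wproj(s,b2w(p,np.array([c+25*b,c-25*b])),r);d=q[0]-q[1]
    # top corner across
    print(dz,ph,((q*1.55-[230,170])*2).round(0).tolist(),np.degrees(np.arctan2(d[0],-d[1])).round(1))
# stem foot, collar rim
for P in ([32,118,56],[32,118,82+6],[32,118,82+10]): print(((wproj(s,b2w(p,P),r)*1.55-[230,170])*2).round(0))
```

```text
13 0.85 [[329.0, 314.0], [385.0, 495.0]] -17.2
13 0.95 [[347.0, 309.0], [372.0, 500.0]] -7.5
13 1.05 [[364.0, 304.0], [359.0, 504.0]] 1.6
13 1.15 [[382.0, 301.0], [345.0, 507.0]] 10.1
13 1.25 [[398.0, 299.0], [332.0, 509.0]] 17.7
17 0.85 [[338.0, 335.0], [393.0, 513.0]] -17.1
17 0.95 [[356.0, 329.0], [379.0, 518.0]] -7.1
17 1.05 [[373.0, 325.0], [365.0, 522.0]] 2.3
17 1.15 [[391.0, 321.0], [352.0, 525.0]] 10.9
17 1.25 [[408.0, 319.0], [338.0, 527.0]] 18.6
[[288. 234.]]
[[336. 354.]]
[[343. 371.]]
```

>>> jog_arm --targets '[{"offset": [0.0003, -0.001, -0.0005], "yaw": 0}, {"offset": [0.0005, -0.0015, -0.0008], "yaw": 0}, {"offset": [0.0005, -0.0015, -0.0008], "yaw": 0}]'

```text
time_s: 7.5
eef_pos: [484.4, 73.2, 203.5]
ee_rot: [0.414, -0.413, 0.58, -0.567]
force: [5.8, 4.7, -5.9]
grip_width: 0.14
```

```bash
python3 -c "
from h import *
from rig import ctrl
p=np.load('p.npy');n=Rb(p[3])[:,2]
s=ctrl.sense()
print('along n',(s['eef_pos']-np.array([496.7,66.5,189]))@Rb(p[3]),s['wrist_torque'].round(2),s['force']@Rb(p[3]))
go(s,s['eef_pos']-7*n,np.radians(-107.7))"
```

```text
along n [-1.43015819  9.81966227 17.55421216] [ 1.31 -0.75  0.41] [ 2.9569817   2.94955786 -8.54744454]
offset [-0.0019, 0.006, 0.003] yaw -0.012057324597833041 head -108.4 pos [484.4  73.2 203.5] t 7.5 F [ 5.8  4.7 -5.9] grip 0.14
```

>>> jog_arm --targets '[{"offset": [0, 0, 0], "yaw": 0}, {"offset": [0, 0, 0], "yaw": 0}, {"offset": [0, 0, 0], "yaw": 0}, {"offset": [0, 0, 0], "yaw": 0}]' --fingers 0.024

```text
time_s: 7.83
eef_pos: [484.4, 73.0, 203.7]
ee_rot: [0.414, -0.413, 0.58, -0.567]
force: [-0.0, -0.4, 0.4]
grip_width: 0.278
```

```bash
python3 look.py w7 .68 1.05 .013; python3 -c "
from h import *
from rig import ctrl
s=ctrl.sense()
go(s,s['eef_pos']+[0,0,60])"
python3 - <<'E'
import cv2
a=cv2.imread("pics/w7.png")[170:460,230:500]; cv2.imwrite("pics/w7c.png",cv2.resize(a,None,fx=2,fy=2,interpolation=cv2.INTER_CUBIC))
E
```

```text
[[260.5, 232.0], [260.8, 195.3], [260.2, 260.5], [461.9, -16.0], [476.6, 17.3], [241.4, 183.9]]
offset [-0.0007, -0.06, -0.0008] yaw None head -108.4 pos [484.4  73.1 203.6] t 7.8833 F [ 0.6 -0.3  0.1] grip 0.282
```

View pics/w7c.png

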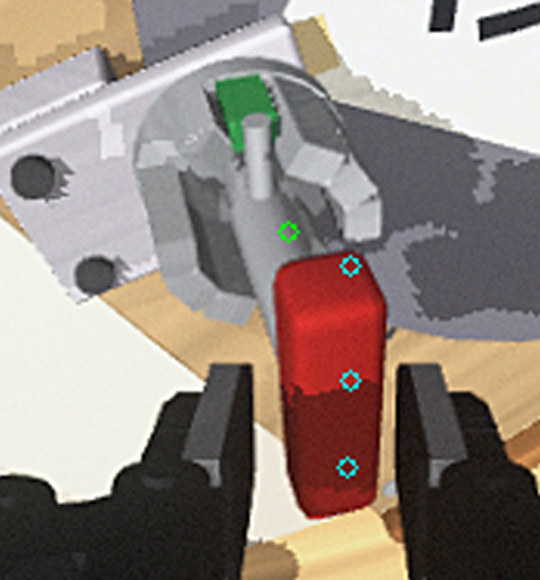

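>>> jog_arm --targets '[{"offset": [0, 0, 0], "yaw": 0}, {"offset": [0, 0, 0], "yaw": 0}, {"offset": [0, 0, 0], "yaw": 0}, {"offset": [0, -0.015, 0], "yaw": 0}, {"offset": [0, -0.035, 0], "yaw": 0}, {"offset": [0, -0.055, 0], "yaw": 0}, {"offset": [0, -0.07, 0], "yaw": 0}, {"offset": [0, -0.075, 0], "yaw": 0}]' --fingers 0.06

```text
time_s: 8.55
eef_pos: [485.7, 71.8, 280.8]
ee_rot: [0.415, -0.412, 0.579, -0.568]
force: [0.8, 0.1, -0.5]
grip_width: 0.703
```

```bash
python3 look.py w8 .68 1.05 .013; python3 -c "
from h import *
from rig import ctrl
s=ctrl.sense()
go(s,[602,-110,275],np.radians(-60))"
```

```text
[[258.2, 192.6], [258.2, 165.8], [258.3, 215.7], [410.5, 13.0], [436.0, 32.7], [245.1, 163.3]]
offset [0.1359, 0.002, 0.1679] yaw -0.8446633481902515 head -108.4 pos [485.6  71.8 280.4] t 8.6 F [ 0.4 -0.4  1.2] grip 0.708
```

View pics/w8.png

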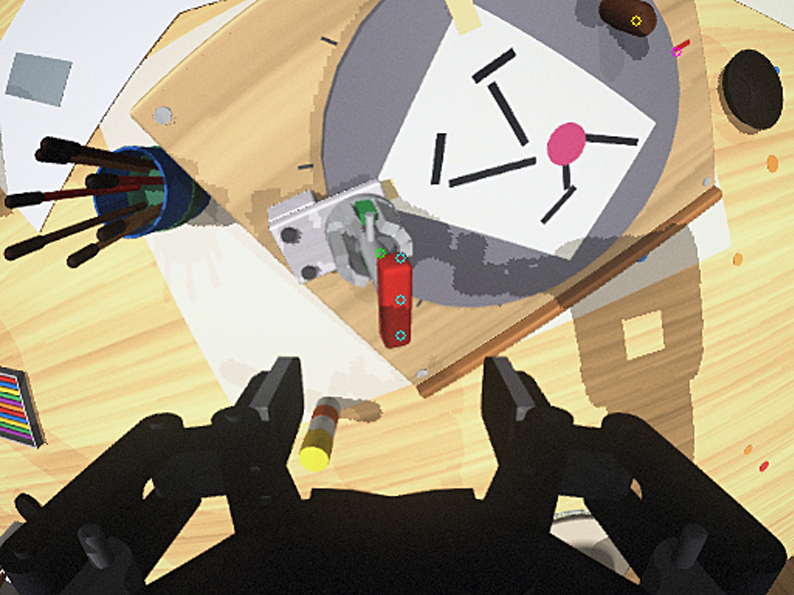

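>>> jog_arm --targets '[{"offset": [0.012, 0, 0.015], "yaw": -0.08}, {"offset": [0.03, 0, 0.037], "yaw": -0.18}, {"offset": [0.05, 0, 0.062], "yaw": -0.29}, {"offset": [0.07, 0, 0.087], "yaw": -0.4}, {"offset": [0.09, 0, 0.111], "yaw": -0.51}, {"offset": [0.108, 0, 0.134], "yaw": -0.62}, {"offset": [0.124, 0, 0.153], "yaw": -0.73}, {"offset": [0.132, 0.001, 0.163], "yaw": -0.82}, {"offset": [0.136, 0.002, 0.168], "yaw": -0.845}, {"offset": [0.136, 0.002, 0.168], "yaw": -0.845}]'

```text
time_s: 9.43
eef_pos: [602.2, -111.3, 272.8]
ee_rot: [0.616, -0.609, 0.359, -0.348]
force: [0.0, 0.4, -0.7]
grip_width: 0.705
```

```bash
python3 look.py w9 .68 1.05 .013; python3 -c "
from h import *
from rig import ctrl
s=ctrl.sense()
go(s,[602,-110,275],np.radians(-60))"
```

```text
[[29.5, 208.7], [31.4, 196.6], [28.0, 219.2], [251.2, 199.2], [305.9, 223.5], [50.2, 180.5]]
offset [-0.0004, -0.0016, 0.0003] yaw -0.0011667238018455706 head -60.1 pos [ 601.9 -110.4  273.4] t 9.4833 F [ 0.7  0.5 -0.5] grip 0.699
```

View pics/w9.png

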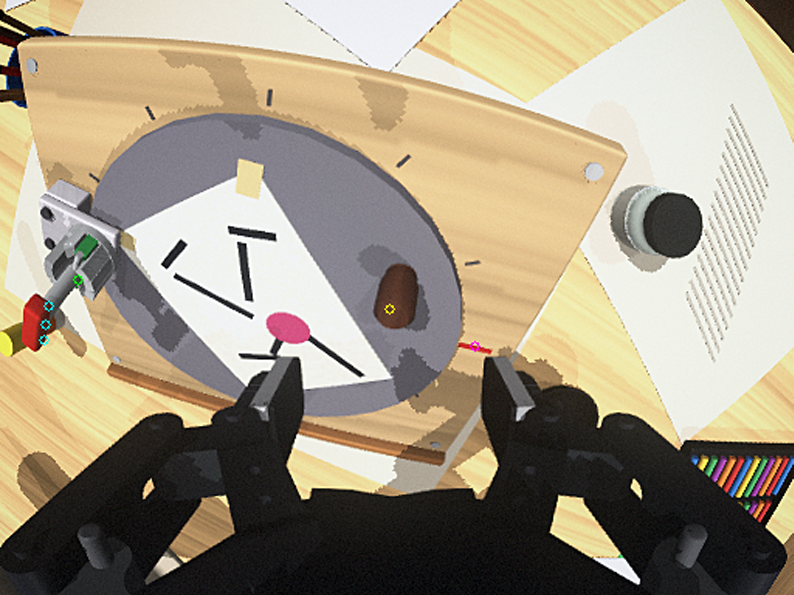

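>>> jog_arm --targets '[{"offset": [0, 0.025, 0], "yaw": 0}, {"offset": [0, 0.055, 0], "yaw": 0}, {"offset": [0, 0.08, 0], "yaw": 0}, {"offset": [0, 0.098, 0], "yaw": 0}, {"offset": [0, 0.108, 0], "yaw": 0}, {"offset": [0, 0.109, 0], "yaw": 0}, {"offset": [0, 0.109, 0], "yaw": 0}]'

```text
time_s: 10.07
eef_pos: [601.1, -108.4, 164.8]
ee_rot: [0.615, -0.609, 0.359, -0.349]
force: [-0.0, -0.1, 0.3]
grip_width: 0.703
```

>>> jog_arm --targets '[{"offset": [0, 0, 0], "yaw": 0}, {"offset": [0, 0, 0], "yaw": 0}, {"offset": [0, 0, 0], "yaw": 0}, {"offset": [0, 0, 0], "yaw": 0}, {"offset": [0, 0, 0], "yaw": 0}, {"offset": [0, 0, 0], "yaw": 0}, {"offset": [0, 0, 0], "yaw": 0}, {"offset": [0, 0, 0], "yaw": 0}]' --fingers 0.0 --grip_force 25

```text
time_s: 10.73
eef_pos: [603.4, -110.4, 167.0]
ee_rot: [0.615, -0.609, 0.356, -0.352]
force: [8.6, -6.8, 1.6]
grip_width: 0.256
```

```bash
python3 look.py w10 .68 1.05 .013; python3 -c "
from h import *
from rig import ctrl
s=ctrl.sense();p=np.load('p.npy')
k=lambda t:b2w(p,[105*np.sin(t),-105*np.cos(t),36])
off=s['eef_pos']-k(.68);print('off',off)
for t in (.68,.51,.34,.17,0):
  go(s,k(t)+off,np.radians(-60)-(.68-t)*.8)"
```

```text
[[-55.9, 259.5], [-63.2, 247.8], [-49.6, 269.0], [246.6, 265.2], [324.8, 274.0], [-28.4, 217.9]]
off [ 0.82321541 -0.84633764  9.06759162]
offset [0.0, 0.0, 0.0] yaw -0.002138655400749201 head -60.1 pos [ 603.4 -110.4  167. ] t 10.7833 F [ 8.5 -7.3  2.3] grip 0.255
offset [0.0067, 0.0072, -0.0148] yaw 0.13386134459925092 head -60.1 pos [ 603.4 -110.4  167. ] t 10.7833 F [ 8.5 -7.3  2.3] grip 0.255
offset [0.0106, 0.0152, -0.0303] yaw 0.26986134459925104 head -60.1 pos [ 603.4 -110.4  167. ] t 10.7833 F [ 8.5 -7.3  2.3] grip 0.255
offset [0.0114, 0.0238, -0.0459] yaw 0.40586134459925116 head -60.1 pos [ 603.4 -110.4  167. ] t 10.7833 F [ 8.5 -7.3  2.3] grip 0.255
offset [0.0093, 0.0326, -0.0613] yaw 0.5418613445992508 head -60.1 pos [ 603.4 -110.4  167. ] t 10.7833 F [ 8.5 -7.3  2.3] grip 0.255
```

View pics/w10.png

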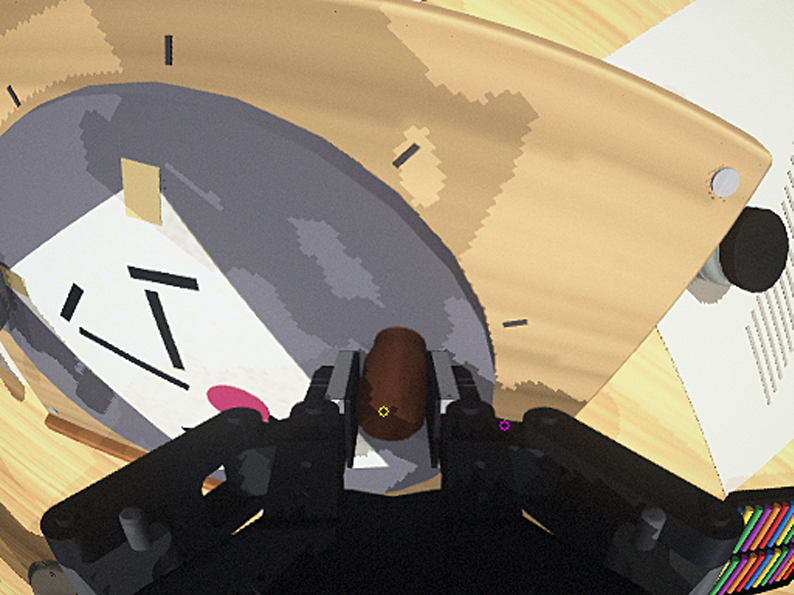

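>>> jog_arm --targets '[{"offset": [0.001, 0.001, -0.002], "yaw": 0.02}, {"offset": [0.0025, 0.0025, -0.005], "yaw": 0.045}, {"offset": [0.0045, 0.0047, -0.0098], "yaw": 0.09}, {"offset": [0.0067, 0.0072, -0.0148], "yaw": 0.134}, {"offset": [0.0082, 0.0098, -0.02], "yaw": 0.18}, {"offset": [0.0095, 0.0124, -0.025], "yaw": 0.225}, {"offset": [0.0106, 0.0152, -0.0303], "yaw": 0.27}, {"offset": [0.0111, 0.018, -0.0355], "yaw": 0.315}, {"offset": [0.0114, 0.0209, -0.0407], "yaw": 0.36}, {"offset": [0.0114, 0.0238, -0.0459], "yaw": 0.406}, {"offset": [0.0114, 0.0238, -0.0459], "yaw": 0.406}]'

```text
time_s: 11.7
eef_pos: [567.3, -140.9, 143.3]
ee_rot: [0.53, -0.524, 0.476, -0.466]
force: [-7.9, 12.3, 9.5]
grip_width: 0.241
```

```bash
python3 look.py w11 .17 1.05 .013; python3 -c "
from h import *
from rig import ctrl
s=ctrl.sense();p=np.load('p.npy')
k=lambda t:b2w(p,[105*np.sin(t),-105*np.cos(t),36])
off=np.array([.82,-.85,9.07]);print(s['eef_pos']-k(.17)-off)
for t in (.17,.08,0,-.02):
  go(s,k(t)+off,np.radians(-60)-(.68-t)*.8)"
```

```text
[[-56.2, 326.5], [-72.6, 313.3], [-41.9, 337.2], [255.5, 263.2], [328.3, 202.8], [-39.9, 280.9]]
[-1.58916382  2.14926252  0.52186043]
offset [0.0023, 0.0005, 0.0013] yaw -0.001706053955674136 head -83.5 pos [ 567.6 -140.8  143.4] t 11.75 F [-8.6 11.5 10. ] grip 0.241
offset [0.0049, 0.0051, -0.0065] yaw 0.07029394604432593 head -83.5 pos [ 567.6 -140.8  143.4] t 11.75 F [-8.6 11.5 10. ] grip 0.241
offset [0.0065, 0.0093, -0.0136] yaw 0.13429394604432598 head -83.5 pos [ 567.6 -140.8  143.4] t 11.75 F [-8.6 11.5 10. ] grip 0.241
offset [0.0068, 0.0104, -0.0154] yaw 0.150293946044326 head -83.5 pos [ 567.6 -140.8  143.4] t 11.75 F [-8.6 11.5 10. ] grip 0.241
```

View pics/w11.png

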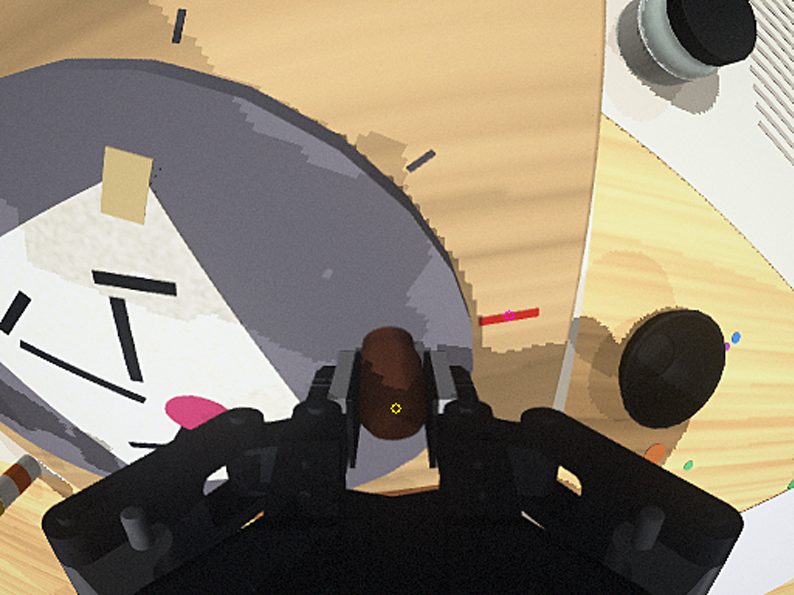

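>>> jog_arm --targets '[{"offset": [0.0003, 0.001, -0.002], "yaw": 0.02}, {"offset": [0.001, 0.003, -0.005], "yaw": 0.05}, {"offset": [0.0017, 0.005, -0.008], "yaw": 0.08}, {"offset": [0.0023, 0.007, -0.011], "yaw": 0.11}, {"offset": [0.0028, 0.0085, -0.0136], "yaw": 0.134}, {"offset": [0.0028, 0.0085, -0.0136], "yaw": 0.134}, {"offset": [0.0028, 0.0085, -0.0136], "yaw": 0.134}]'

```text
time_s: 12.33
eef_pos: [554.5, -144.9, 135.2]
ee_rot: [0.498, -0.492, 0.51, -0.5]
force: [1.6, 0.4, 1.9]
grip_width: 0.245
```

```bash
python3 look.py w12 0 1.05 .013; python3 -c "
from h import *
from rig import ctrl
s=ctrl.sense();p=np.load('p.npy')
k=lambda t:b2w(p,[105*np.sin(t),-105*np.cos(t),36])
off=np.array([.82,-.85,9.07]);print((s['eef_pos']-off-p[:3])@Rb(p[3]))
go(s,k(0)+off)"
```

```text
[[-50.5, 350.9], [-69.7, 338.1], [-33.7, 361.3], [260.0, 264.7], [323.4, 176.2], [-37.8, 304.3]]
[   1.18471369 -101.34233818   36.64199967]
offset [0.0037, 0.0011, 0.0004] yaw None head -91.1 pos [ 554.5 -144.9  135.2] t 12.3833 F [1.2 0.6 2.2] grip 0.248
```

View pics/w12.png

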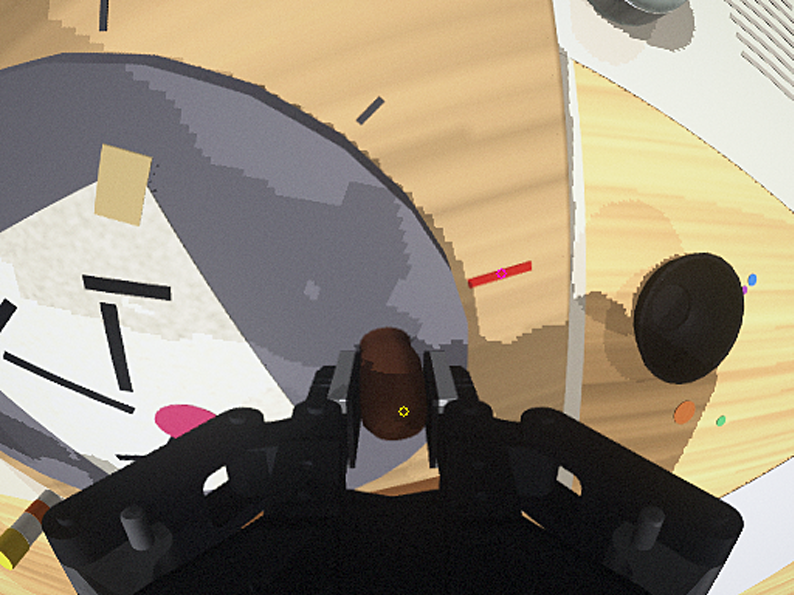

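>>> jog_arm --targets '[{"offset": [0, 0, 0], "yaw": 0}, {"offset": [0, 0, 0], "yaw": 0}, {"offset": [0, 0, 0], "yaw": 0}, {"offset": [0, 0, 0], "yaw": 0}, {"offset": [0, -0.015, 0], "yaw": 0}, {"offset": [0, -0.035, 0], "yaw": 0}, {"offset": [0, -0.06, 0], "yaw": 0}, {"offset": [0, -0.09, 0], "yaw": 0}, {"offset": [0, -0.12, 0], "yaw": 0}, {"offset": [0, -0.14, 0], "yaw": 0}, {"offset": [0, -0.145, 0], "yaw": 0}]' --fingers 0.055

```text
time_s: 13.3
eef_pos: [555.7, -147.8, 283.8]
ee_rot: [0.499, -0.491, 0.508, -0.502]
force: [0.4, 0.1, 0.9]
grip_width: 0.642
```

```bash
python3 look.py w13 0 1.05 .013; python3 -c "
from rig import ctrl
import cv2
r=ctrl.capture('top')['img'][:,:,::-1]
cv2.imwrite('pics/top13.png',cv2.resize(r[120:310,130:400],None,fx=2.95,fy=2.95,interpolation=cv2.INTER_CUBIC))"
```

```text
[[46.5, 262.6], [39.9, 248.6], [52.7, 274.9], [255.5, 189.4], [290.4, 148.0], [55.9, 233.4]]
```

View pics/w13.png

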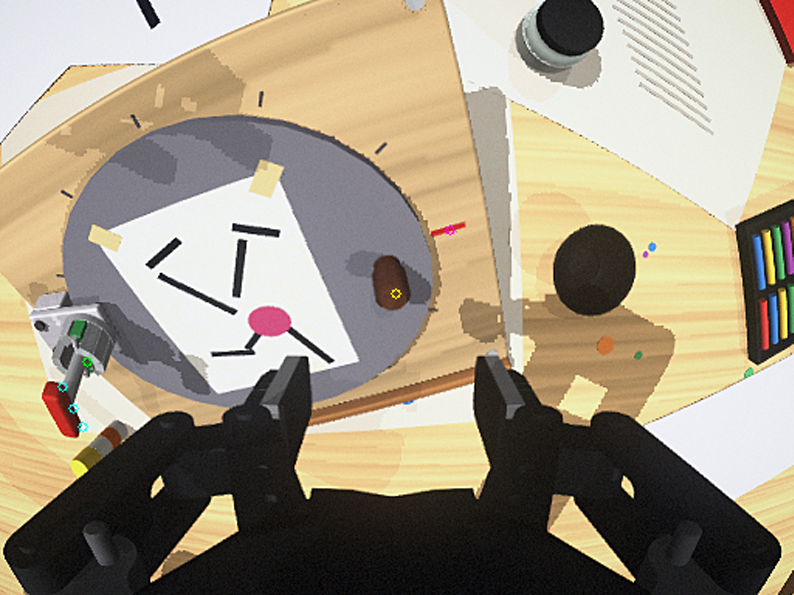

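View pics/top13.png

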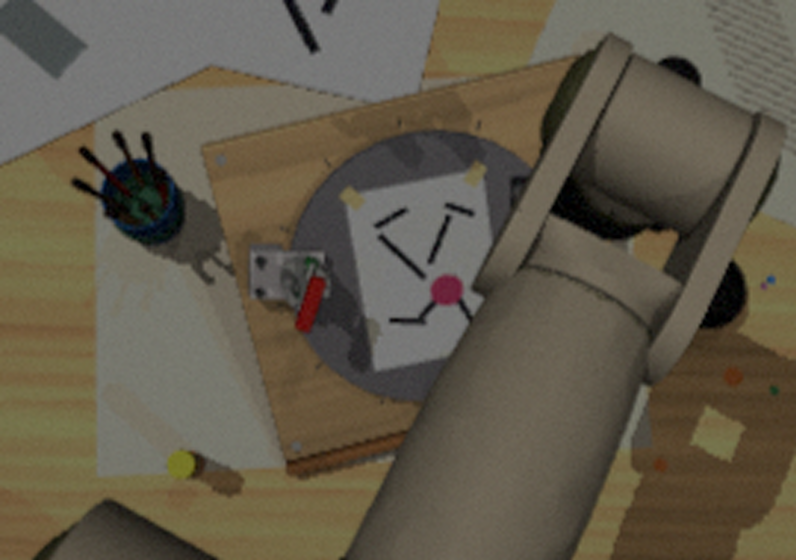

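>>> jog_arm --targets '[{"offset": [0.008, -0.005, -0.02], "yaw": 0}, {"offset": [0.02, -0.01, -0.05], "yaw": 0}, {"offset": [0.033, -0.015, -0.085], "yaw": 0}, {"offset": [0.046, -0.02, -0.12], "yaw": 0}, {"offset": [0.06, -0.02, -0.155], "yaw": 0}, {"offset": [0.075, -0.02, -0.19], "yaw": 0}, {"offset": [0.09, -0.02, -0.22], "yaw": 0}, {"offset": [0.11, -0.02, -0.235], "yaw": 0}, {"offset": [0.13, -0.02, -0.24], "yaw": 0}, {"offset": [0.145, -0.02, -0.24], "yaw": 0}, {"offset": [0.15, -0.02, -0.24], "yaw": 0}, {"offset": [0.15, -0.02, -0.24], "yaw": 0}]'

```text
time_s: 14.4
eef_pos: [312.4, -293.4, 297.5]
ee_rot: [0.498, -0.491, 0.51, -0.5]
force: [0.5, -0.2, -0.6]
grip_width: 0.648
```

```bash
python3 -c "
from rig import ctrl
import cv2
from h import *
p=np.load('p.npy')
for c,(x0,y0,w,h) in {'top':(190,130,160,160),'side':(190,110,150,150)}.items():
  r=ctrl.capture(c)['img'][:,:,::-1]
  f=4; im=cv2.resize(r[y0:y0+h,x0:x0+w],None,fx=f,fy=f,interpolation=cv2.INTER_CUBIC)
  for t,col in((0,(0,255,0)),(.1,(255,0,0))):
    co=np.array([[90,69,12.5],[90,-61,12.5],[-90,-61,12.5],[-90,69,12.5]])@R.from_euler('z',t).as_matrix().T
    q=((proj(c,b2w(p,co))-[x0,y0])*f+f/2).astype(int); cv2.polylines(im,[q],True,col,1)
  cv2.imwrite(f'pics/{c}14.png',im)
"
```

```text
(no output)
```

View pics/top14.png

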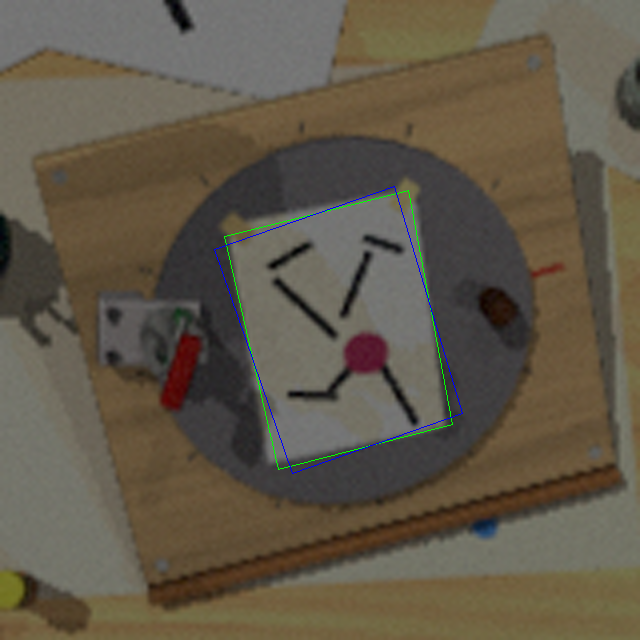

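View pics/side14.png

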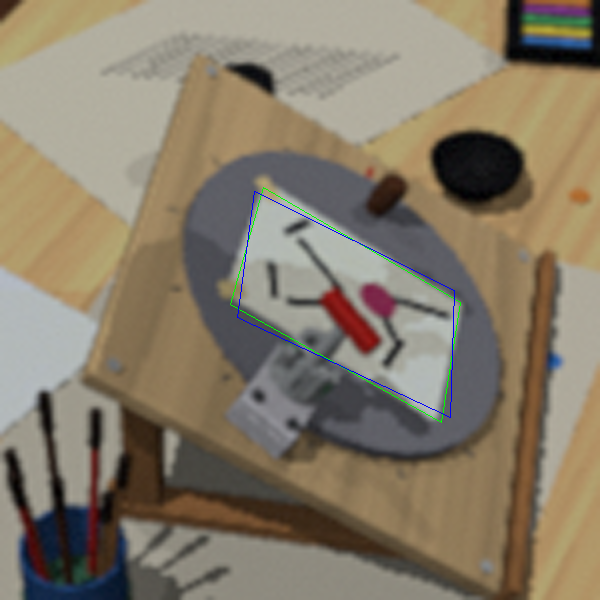

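```bash
python3 -c "
from rig import ctrl
import cv2
from h import *
p=np.load('p.npy')
g=np.array([[200,200],[200,-200],[-200,-200],[-200,200]],float)
dst=np.float32([[ (200-y)*1.5,(200-x)*1.5] for x,y in g])
for c in ('top','side'):
  r=ctrl.capture(c)['img'][:,:,::-1]
  H=cv2.getPerspectiveTransform(np.float32(proj(c,b2w(p,np.c_[g,0*g[:,0]+(6 if 1 else 0)]))),dst)
  im=cv2.warpPerspective(r.copy(),H,(600,600),flags=cv2.INTER_CUBIC);cv2.imwrite(f'pics/{c}15.png',im)
"
```

```text
(no output)
```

View pics/top15.png

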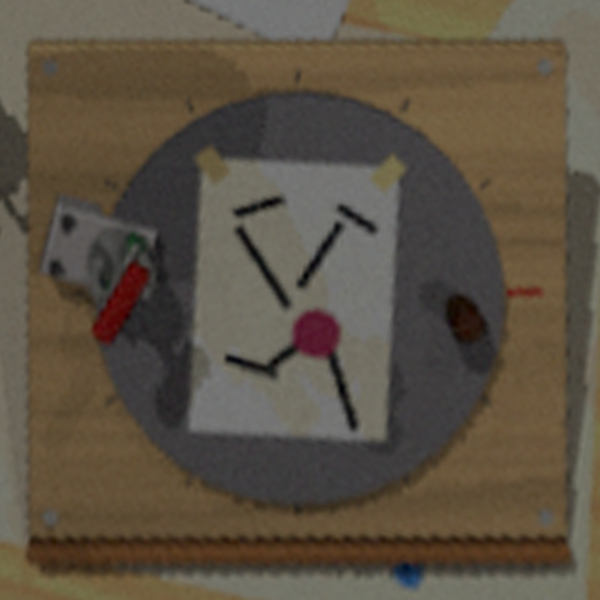

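View pics/side15.png

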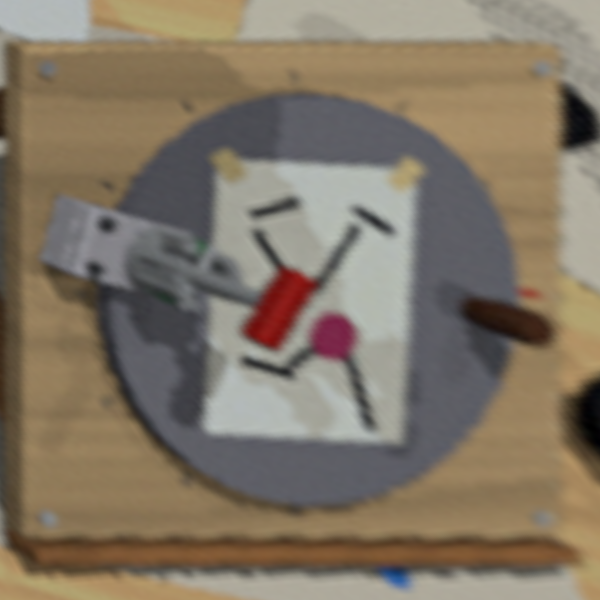

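```bash
python3 -c "
from rig import ctrl
from h import *
import cv2
p=np.load('p.npy')
cs={}
for c in ('top','side'):
  im=ctrl.capture(c)['img'].astype(int);m=(im[...,0]>1.9*im[...,1])&(im[...,0]>1.9*im[...,2])&(im[...,0]>60)
  n,l,st,ce=cv2.connectedComponentsWithStats(m.astype(np.uint8))
  o=np.load(f'{c}0.npz')['img'].astype(int);m2=(o[...,0]>1.9*o[...,1])&(o[...,0]>1.9*o[...,2])&(o[...,0]>60)
  n2,l2,st2,ce2=cv2.connectedComponentsWithStats(m2.astype(np.uint8))
  g=proj(c,b2w(p,[32,118,95]));g2=proj(c,b2w(p,[32,118,82]))
  f=lambda ce,st,g:min([i for i in range(1,len(ce)) if st[i,4]>25],key=lambda i:np.hypot(*(ce[i]-g)))
  i,j=f(ce,st,g),f(ce2,st2,g2)
  cs[c]=(ce2[j],ce[i]);print(c,ce2[j].round(1),st2[j,4],ce[i].round(1),st[i,4],'pred step',(g-g2).round(1))
P=[least_squares(lambda X:np.r_[proj('top',X)-cs['top'][k],proj('side',X)-cs['side'][k]],[490,68,190]).x for k in (0,1)]
print(P,((P[1]-P[0])@Rb(p[3])).round(1))
s=ctrl.sense();print(s['time_s'],s['force'].round(1))
"
```

```text
top [234.3 220.9] 101 [234.6 222.7] 105 pred step [0.5 1.9]
side [274.5 192. ] 71 [277.1 189.7] 95 pred step [ 2.6 -2.7]
[array([497.61916919,  70.08182859, 188.032989  ]), array([491.60519377,  68.5996806 , 198.0364746 ])] [-0.4  0.2 11.8]
14.7 [ 0.1 -0.4  0.3]
```

```bash
python3 -c "
from rig import ctrl
print(ctrl.finish_job())"
```

```text
the job is handed in; nothing more can be done
None
```

I pulled the plunger out and turned the handle clockwise into the green notch, where it stayed out by itself after I let go. I then turned the disc by its knob to the red mark, let go and moved the arm clear. I handed the job in at about 14.7 s; no verdict is reported.

Last checks, from the camera pictures:
- **Plunger:** it stands about 11.8 mm out, found by comparing the handle's position in the top and side pictures before and after. The notch is at 13 mm and 10.5 to 15.5 mm is allowed.
- **Handle:** it is turned about 1.0 rad, inside the 0.87 to 1.23 rad allowed.
- **Disc:** it is at about -0.04 rad by the sheet's edges, within ±0.1. The gripper's position before release had suggested +0.01, so the two differ slightly. I took the sheet edges as the better value.
- **Jar, pot, bowl and glue stick:** I saw no change in the pictures, but I did not measure their positions again.
- **Robot:** the wrist force read about zero when I handed in, with the gripper well clear of the board.

While seating the pin in the notch, the wrist force briefly reached about 52 N. The gripper also pulled sideways by several millimetres while turning the handle.

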